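# Tap three proud bearing rollers home in order

## Robot

A 7-joint arm with a two-finger parallel gripper is mounted at the origin on the work surface. World frame = base frame: x ahead of the robot, y to its left, z up, the work surface at z = 0. Lengths are in mm, angles in rad, forces in N, time in s.
With the tool pointing down it reaches from about 400 to 875 mm from the base axis. Payload 6.5 kg.
Tool frame: the origin (TCP) lies midway between the tips of the shut fingers; the grasp point (between the pads) lies 19 mm behind it (env.grip_point_offset is the distance from the TCP to the grasp point, in mm); z points along the fingers, y is the line along which they close (so a half turn about z gives the same grasp; the last joint's range is limited). The gripper opens to 88 mm and grips with 3 to 60 N. Pads are 18 mm wide; open, the fingers measure 123 mm over their backs; the gripper's body (75 mm by 187 mm) begins 45 mm behind the grasp point.
Start: joints at [-1.208, 0.536, -0.004, 1.538, 0.003, 1.067, -0.071], TCP at [270.251, 591.147, 238.716] pointing down, gripper open.
Joint ranges: [-2.7, 2.7], [-0.37, 2.16], [-1.27, 1.26], [0.24, 2.4], [-1.31, 4.45], [0.19, 1.91], [-2.76, 2.76]. Speed limits (rad/s): [2.39, 2.39, 3.14, 3.14, 3.14, 3.14, 3.14].

## Interface

Orientations are given as [roll, pitch, yaw] about the fixed x, y, z axes, in that order (R = Rz(yaw) Ry(pitch) Rx(roll)).
In Python, from station import env gives the robot as it stands.
- The arm moves only by the tool step_arm, never from a script. Its argument "moves" is a list of rows, each a list of 5 numbers: the gripper's target within -1 to 1 (shut at 1, half-way at 0, fully open at -1), then the shift along the tool's x, y, z in units of 500 mm (1.0 is 500 mm), then the turn about the tool's z in units of 0.08 rad (1.0 is 0.08 rad). A call has 1 to 20 rows; each row shifts and turns the commanded pose from where the row before left it, along the tool's axes as they then stand; what a row does not reach is not made up. A row lasts 1/12 s, in which the tool goes at most 41.7 mm and 7.16 degrees, less where a joint would pass 70% of its speed; a pose out of reach is approached as far as the arm can. A call with a number of a shift or a turn outside -1 to 1 is refused whole. A call with a gripper value outside its range is refused whole. The fingers move at their own pace and stop on an object; "newtons" is the grip in N (left out, the last holds). Time passes only in rows, so rows that do not move let the fingers close. It gives the time, the measured TCP pose, the force, the opening and the grip force at its end, in the units of the state.
- env.get_state(): the state, without advancing time (a new reading comes with each control period).
- env.camera(name): name is "scene" or "top" or "wrist"; returns the picture (384x512x3 uint8, red, green, blue); there is no depth.
- env.camera_params(name): a dict with "camera_matrix" (3x3 intrinsics, pixels), "k1" (the pictures are not rectified: a ray, as slopes to the right and down, at radius r is drawn at 1 + k1 r^2 times it, then the intrinsics apply), "camera_from_world" (4x4, takes a point from world to camera coordinates). Camera axes: x right, y down, z forward; pixel columns grow to the right and rows downward; lengths in mm; the calibration is good to about 2 mm. A picture is of the moment at which its call begins: read the wrist's pose just before it. camera_params takes no time and is no camera call; for the wrist camera it gives the pose at the moment of the call.
- env.finish_job(): hands the job in; it is judged then, once.
The state is a dict: "clock": time; "qpos": joint angles; "joint_velocities": joint speeds; "joint_torque": joint torques, N m; "tool_pos": TCP position; "tool_rot": TCP orientation; "force": force on the tool from outside, world axes, zero at the start; "ft_torque": the same for the moment, N m; "gripper_width": opening from 0.0 (shut) to 1.0 (fully open); "finger_force": force on a finger pad.
Only numpy, scipy, OpenCV 4.12 (cv2) and the standard library are available. Lean on these libraries where they do the work, as an engineer would, in place of code of your own. Each camera call takes 0.05 s, during which the arm holds its last target. There are 200 camera calls.

## Task

Three colour-marked rollers stand proud in the brass cage of the thrust bearing. With the fingertips, tap them down gently one at a time, first the red one, then the yellow one, then the blue one, each until it is level with the unmarked rollers. Do not lift or shift the bearing, lean hard on it, or disturb the things around it, and finish clear of everything.

Things in the scene. Friction and masses are not known exactly. Their poses are not given: they have to be found in the camera images.
- bearing: Thrust bearing cage on a black rubber ring, in one piece, loose, 3.5 kg, on a fixed grey plate (270 mm square, 20 mm thick). 224 mm outside, 136 mm bore; 18 radial rollers, middles on a 90 mm radius. Origin: centre of its underside, 20 mm above the table, z up. Seen from above, red lies along +x, yellow 140 and blue 240 degrees anticlockwise. Unmarked rollers top out 28 mm above the origin, the cage 22 mm.
- roller_red_top (a point): Highest point of the red-marked roller, mid-length; moves down with it. The roller is a steel cylinder, 18 mm diameter, 26 mm long, lying level and radially (point x points outwards, z up), with an 18 mm wide red paint band. Its unmarked neighbours are 31 mm away to either side, centre to centre. Its top is 48 mm above the table when home.
- roller_yellow_top (a point): Highest point of the yellow-marked roller, mid-length; moves down with it. The roller is a steel cylinder, 18 mm diameter, 26 mm long, lying level and radially (point x points outwards, z up), with an 18 mm wide yellow paint band. Its unmarked neighbours are 31 mm away to either side, centre to centre. Its top is 48 mm above the table when home.
- roller_blue_top (a point): Highest point of the blue-marked roller, mid-length; moves down with it. The roller is a steel cylinder, 18 mm diameter, 26 mm long, lying level and radially (point x points outwards, z up), with an 18 mm wide blue paint band. Its unmarked neighbours are 31 mm away to either side, centre to centre. Its top is 48 mm above the table when home.
- roller_red (a joint): Slide of the red roller in m: 0 = fully proud (8 mm above the other rollers), 0.008 = home, level with the others. Starts between 0 and 0.0015. Slides straight down when pushed on top, friction fit of about 4 N, stays where it is left. Once home the rubber gives, from 5 N at about 2.5 N/mm for up to 6 mm, and springs back level.
- roller_yellow (a joint): Slide of the yellow roller in m: 0 = fully proud (8 mm above the other rollers), 0.008 = home, level with the others. Starts between 0 and 0.0015. Slides straight down when pushed on top, friction fit of about 4 N, stays where it is left. Once home the rubber gives, from 5 N at about 2.5 N/mm for up to 6 mm, and springs back level.
- roller_blue (a joint): Slide of the blue roller in m: 0 = fully proud (8 mm above the other rollers), 0.008 = home, level with the others. Starts between 0 and 0.0015. Slides straight down when pushed on top, friction fit of about 4 N, stays where it is left. Once home the rubber gives, from 5 N at about 2.5 N/mm for up to 6 mm, and springs back level.
- spacer: Loose brass ring lying flat on the table, 60 mm outside and 42 mm inside diameter, 14 mm high, origin at the centre of its underside. Leave alone.
- tin: Loose green tin with a pale lid, 60 mm diameter, 60 mm high, upright on the table, origin at the centre of its underside. Leave alone.
- wrench: Loose steel wrench lying flat on the table beyond the plate, about 180 mm long along its x, origin on its underside. Leave alone.
- carton: Loose cardboard carton 70 x 45 x 35 mm on the table, origin at the centre of its underside. Leave alone.

How it is judged (in metres and radians):
On the way, in this order (a step that is already met when the one before it is completed fails the run):
1. the red roller is down, level with the unmarked rollers (within 2 mm) (value of joint roller_red above 0.006 m), for 0.1 s.
2. the yellow roller is down, level with the unmarked rollers (within 2 mm) (value of joint roller_yellow above 0.006 m), for 0.1 s.
3. the blue roller is down, level with the unmarked rollers (within 2 mm) (value of joint roller_blue above 0.006 m), for 0.1 s.
At the end, for the whole second after the job is handed in: All three marked rollers are level with the others to within 2 mm, the bearing is at rest within 12 mm of where it was, and the spacer, tin, wrench and carton are within 20 mm of where they were (value of joint each of roller_red, roller_yellow, roller_blue above 0.006 m and distance of bearing from where it was at the start of the episode below 0.012 m and linear speed of bearing below 0.02 m/s and distance of each of spacer, tin, wrench, carton from where it was at the start of the episode below 0.02 m); the robot touches nothing.
It fails at once if the yellow roller is pushed in (more than 3.5 mm down) before the red one is home (value of joint roller_yellow above 0.0035 m and value of joint roller_red below 0.006 m).
It fails at once if the blue roller is pushed in (more than 3.5 mm down) before the yellow one is home (value of joint roller_blue above 0.0035 m and value of joint roller_yellow below 0.006 m).
It fails at once if the robot leans on the bearing or a roller with more than 40 N (contact force between any of the fingers, the arm and bearing above 40 N).
It fails at once if the bearing is shifted or lifted by more than 12 mm (distance of bearing from where it was at the start of the episode above 0.012 m).
It fails at once if a thing standing by is moved or lifted by more than 20 mm (distance of any of spacer, tin, wrench, carton from where it was at the start of the episode above 0.02 m).
It also fails if it takes over 40 s, if anything falls off the work surface, if the arm or the gripper's body presses on something with over 40 N, if the wrist force passes 120 N, or if a joint passes its speed limit or range.

## Working session

There is one attempt and no reset: what is moved stays moved. The work goes in short steps, Python scripts to look and compute and a tool call to move; the robot and the scene stay as the last step left them, time stands still between calls to the robot, and variables do not carry over. Pictures are saved under pics/ and viewed, at most 10 in all, crops included, and the job is handed in when it is done.

Besides the shell and the picture viewer there is one more tool, called after "Call:" as a command line: name --pt "numbers of a row" for each row, then --argument value for the rest. step_arm: Moves the arm, as the interface text tells. Its arguments: {"type":"object","properties":{"moves":{"type":"array"},"newtons":{"type":"number"}},"required":["moves"]}

```bash
mkdir -p pics; cat > h.py <<'E'
import numpy as np, cv2
from station import env
def snap(cam,fn,crop=None,s=1):
    im=env.camera(cam)[:,:,::-1]
    if crop: x0,y0,x1,y1=crop; im=im[y0:y1,x0:x1]
    cv2.imwrite('pics/'+fn,cv2.resize(im,None,fx=s,fy=s,interpolation=cv2.INTER_CUBIC))
def ray(P,uv):
    K=np.array(P['camera_matrix']);T=np.array(P['camera_from_world'])
    d=np.array([(uv[0]-K[0,2])/K[0,0],(uv[1]-K[1,2])/K[1,1]]);x=d.copy()
    for _ in range(30): x=d/(1+P['k1']*(x@x))
    R=T[:3,:3]; return -R.T@T[:3,3], R.T@np.array([x[0],x[1],1])
def at_z(P,uv,z):
    o,d=ray(P,uv); return o+d*(z-o[2])/d[2]
def proj(P,X):
    T=np.array(P['camera_from_world']);c=T[:3,:3]@X+T[:3,3];x=c[:2]/c[2];x=x*(1+P['k1']*(x@x))
    K=np.array(P['camera_matrix']);return K[:2,:2]@x+K[:2,2]
E
python3 - <<'E'
from h import *
s=env.get_state();print({k:np.round(s[k],3) for k in s})
snap('top','top0.png',s=1.5)
snap('scene','scene0.png',s=1.5)
E
```

```text
{'clock': np.float64(0.0), 'qpos': array([-1.208,  0.537, -0.004,  1.539,  0.003,  1.067, -0.071]), 'joint_velocities': array([ 0.001,  0.001,  0.002, -0.001, -0.   , -0.   ,  0.   ]), 'joint_torque': array([-0.0000e+00, -5.7099e+01,  9.9100e-01, -2.5160e+01, -5.6000e-02,
        1.8000e-02,  0.0000e+00]), 'tool_pos': array([270.033, 590.615, 237.858]), 'tool_rot': array([-3.14 ,  0.   ,  2.713]), 'force': array([-0.043, -0.559, -0.003]), 'ft_torque': array([-0.023,  0.052, -0.005]), 'finger_force': np.float64(0.0), 'gripper_width': np.float64(0.999)}
```

View pics/top0.png

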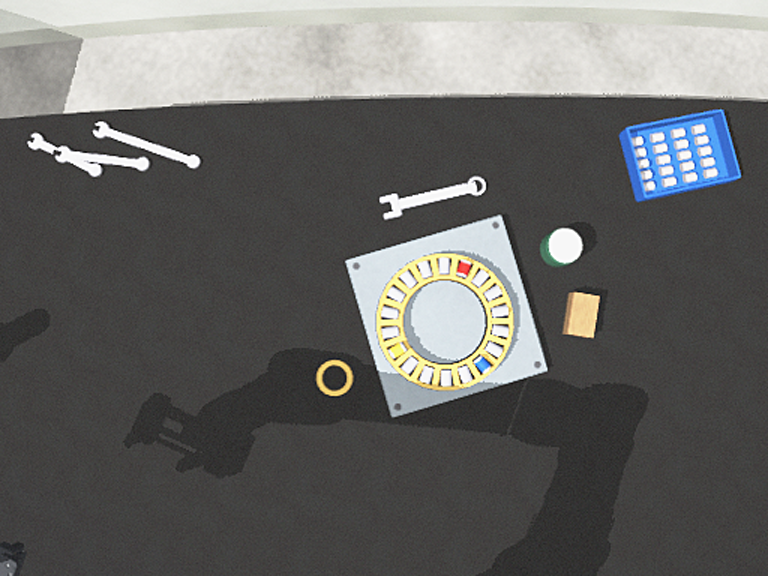

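View pics/scene0.png

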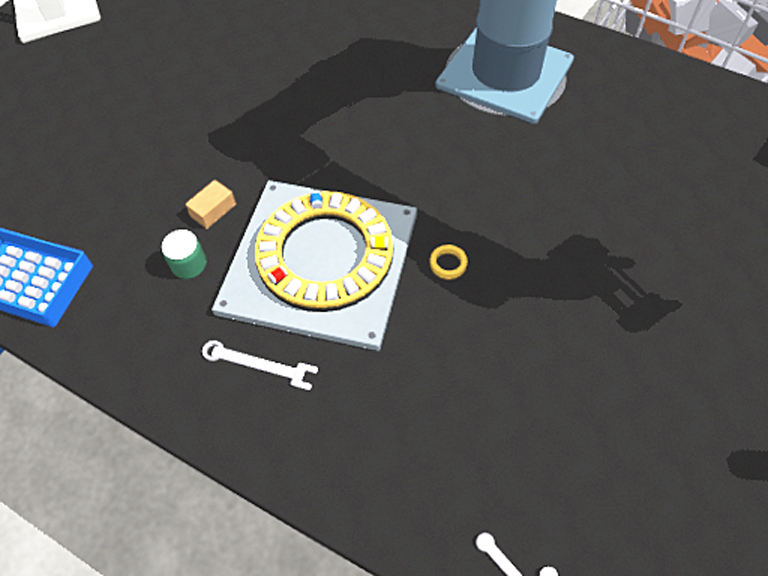

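The top view (1.5x) shows red at (464,268), yellow at (399,350) and blue at (484,366), with the bearing centre near (445,320). The tin (563,246) and carton (582,315) are to the right, the wrench is above and the spacer is at lower left. The scene view agrees.

```bash
cat >> h.py <<'E'
def blobs(im,box=None):
    hsv=cv2.cvtColor(im,cv2.COLOR_RGB2HSV);H,S,V=[hsv[...,i].astype(int) for i in range(3)]
    m={'red':((H<6)|(H>174))&(S>150)&(V>110),'yellow':(H>27)&(H<34)&(S>150)&(V>150),'blue':(H>100)&(H<118)&(S>150)&(V>100)}
    out={}
    for k,a in m.items():
        a=a.astype(np.uint8)
        if box: b=np.zeros_like(a);x0,y0,x1,y1=box;b[y0:y1,x0:x1]=1;a=a*b
        n,l,st,c=cv2.connectedComponentsWithStats(a)
        if n>1: i=1+np.argmax(st[1:,4]);out[k]=(c[i],st[i,4])
    return out
def to_tool(s,dw):
    from scipy.spatial.transform import Rotation as R
    return R.from_euler('xyz',s['tool_rot']).as_matrix().T@dw/500
E
python3 - <<'E'
from h import *
P=env.camera_params('top');b=blobs(env.camera('top'),(240,150,350,265))
print(b)
X={k:at_z(P,np.array(v[0])+.0,55) for k,v in b.items()}
for k in X: print(k,X[k].round(1))
for n,uv in dict(red=(464,268),yellow=(399,350),blue=(484,366),centre=(446,320)).items(): print(n,at_z(P,np.array(uv)/1.5,55).round(1))
ang=np.radians([0,140,240])
L=np.c_[np.cos(ang),np.sin(ang)]*90;W=np.array([at_z(P,np.array(u)/1.5,55)[:2] for u in [(464,268),(399,350),(484,366)]])
a,c=L-L.mean(0),W-W.mean(0)
t=np.arctan2((a[:,0]*c[:,1]-a[:,1]*c[:,0]).sum(),(a*c).sum());R=np.array([[np.cos(t),-np.sin(t)],[np.sin(t),np.cos(t)]])
F=L@R.T+W.mean(0)-R@L.mean(0);print('fit',t,(W.mean(0)-R@L.mean(0)).round(1),F.round(1),(F-W).round(1))
s=env.get_state();print(s['tool_pos'],s['tool_rot'])
for f in F: print(to_tool(s,np.r_[f,150]-s['tool_pos']))
P=env.camera_params('wrist');print(P['camera_matrix'],np.linalg.inv(P['camera_from_world']).round(2))
E
```

```text
{'red': (array([308.79591837, 178.36734694]), np.int32(49)), 'yellow': (array([264.5 , 230.25]), np.int32(4)), 'blue': (array([321.30769231, 242.78846154]), np.int32(52))}
red [ 648.9 -113.1   55. ]
yellow [527.5  -3.9  55. ]
blue [ 494.2 -138.8   55. ]
red [ 648.2 -114.3   55. ]
yellow [520.1  -7.3  55. ]
blue [ 491.3 -142.    55. ]
centre [565.9 -83.2  55. ]
fit -0.3577694701860583 [563.  -84.4] [[ 647.3 -115.9]
 [ 518.7   -6.1]
 [ 493.6 -141.7]] [[-0.9 -1.6]
 [-1.4  1.3]
 [ 2.3  0.3]]
[270.05430815 590.76402744 238.05553895] [-3.14032747e+00  8.99150430e-05  2.71286891e+00]
[-1.27375497 -0.97158106  0.17745498]
[-0.94846419 -0.87870712  0.17730823]
[-1.01548574 -1.14621487  0.17765271]
[[324.4872902    0.         256.29171419]
 [  0.         324.4872902  186.47286196]
 [  0.           0.           1.        ]] [[ 4.2000e-01  8.7000e-01  2.7000e-01  1.9894e+02]
 [ 9.1000e-01 -4.0000e-01 -1.2000e-01  6.2400e+02]
 [-0.0000e+00  3.0000e-01 -9.5000e-01  3.8386e+02]
 [ 0.0000e+00  0.0000e+00  0.0000e+00  1.0000e+00]]
```

Call:
step_arm --pt "1 -0.055 -0.049 0 0" --pt "1 -0.055 -0.049 0 0" --pt "1 -0.055 -0.049 0 0" --pt "1 -0.055 -0.049 0 0" --pt "1 -0.055 -0.049 0 0" --pt "1 -0.055 -0.049 0 0" --pt "1 -0.055 -0.049 0 0" --pt "1 -0.055 -0.049 0 0" --pt "1 -0.055 -0.049 0 0" --pt "1 -0.055 -0.049 0 0" --pt "1 -0.055 -0.049 0 0" --pt "1 -0.055 -0.049 0 0" --pt "1 -0.055 -0.049 0 0" --pt "1 -0.055 -0.049 0 0" --pt "1 -0.055 -0.049 0 0" --pt "1 -0.055 -0.049 0 0" --pt "1 -0.055 -0.049 0 0" --pt "1 -0.055 -0.049 0 0" --pt "1 -0.055 -0.049 0 0" --pt "1 -0.055 -0.049 0 0"

```text
clock: 1.82
tool_pos: [567.0, -84.8, 238.6]
tool_rot: [3.142, -0.0, 2.713]
force: [0.1, 0.7, 0.2]
gripper_width: 0.007
finger_force: 0.0
```

```bash
python3 - <<'E'
from h import *
s=env.get_state();print(s['clock'],s['tool_pos'],s['tool_rot'],s['gripper_width'],s['qpos'].round(2),s['force'])
P=env.camera_params('wrist');np.save('P1.npy',P,allow_pickle=True)
snap('wrist','w1.png',s=1.5)
for f in [(647,-116,55),(519,-6,55),(494,-142,55),tuple(s['tool_pos'])]: print(proj(P,np.array(f))*1.5)
E
```

```text
1.8167 [567.048338   -84.82393045 238.61007672] [ 3.14157513e+00 -2.33832780e-04  2.71302248e+00] 0.007425898150321005 [-0.14  0.41  0.28  1.76 -0.13  0.99  1.33] [0.1433579  0.66913477 0.15789371]
[390.05615852 357.80009768]
[462.71432751 132.02648339]
[260.9795372  184.38716384]
[382.77464732 373.47936407]
```

View pics/w1.png

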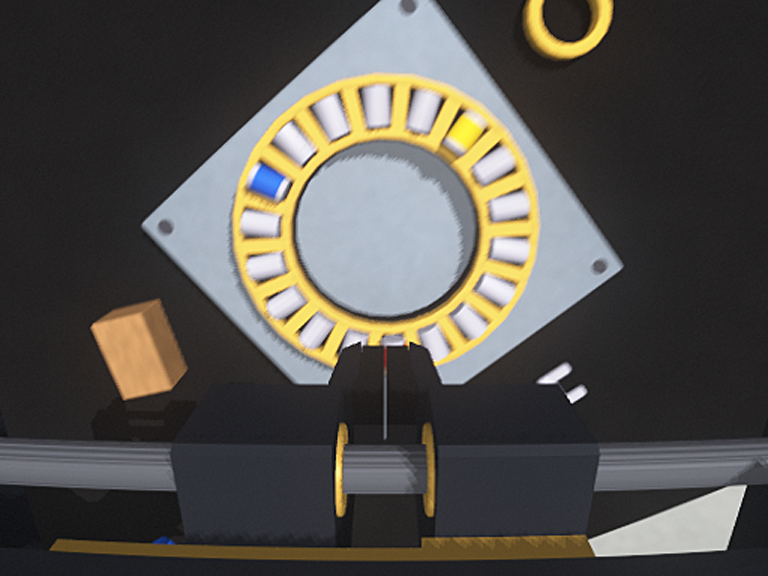

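The wrist view (1.5x) shows yellow at (466,131) and blue at (269,182). Red is hidden behind the fingers near (390,345). I'll refit the bearing pose from these, then check the opposite rollers.

```bash
python3 - <<'E'
from h import *
from scipy.optimize import least_squares
P=np.load('P1.npy',allow_pickle=True).item();T=env.camera_params('top')
y=at_z(P,np.array((466,131))/1.5,55);b=at_z(P,np.array((269,182))/1.5,55);print(y,b,np.linalg.norm(y-b),'expect',180*np.sin(np.radians(50)))
im=cv2.imread('pics/w1.png');
# unmarked rollers seen by wrist (image px x1.5): angle multiples of 20 deg between yellow(140) and blue(240)
pts={160:(425,110),180:(377,105),200:(333,116),220:(295,144),140:(466,131),240:(269,182),120:(494,163),100:(509,206),80:(510,250),60:(497,291),40:(468,321),260:(261,223),280:(266,266),300:(286,303)}
def F(p,full=False):
    r=[]
    for a,uv in pts.items():
        t=np.radians(a)+p[2];z=55 if a in(140,240) else 48
        r.append(proj(P,np.array([p[0]+90*np.cos(t),p[1]+90*np.sin(t),z]))-np.array(uv)/1.5)
    return np.ravel(r)
q=least_squares(F,[563,-84,-.36],loss='soft_l1');print(q.x,F(q.x).reshape(-1,2).round(1).tolist())
for n,a in dict(red=0,yellow=140,blue=240).items():
    t=np.radians(a)+q.x[2];X=np.array([q.x[0]+90*np.cos(t),q.x[1]+90*np.sin(t),55]);print(n,X.round(1),'top px*1.5',proj(T,X)*1.5,'tool move',to_tool(env.get_state(),X-env.get_state()['tool_pos']).round(4))
E
```

```text
[519.27986521  -3.79350073  55.        ] [ 494.88613979 -136.31874935   55.        ] 134.75160616258555 expect 137.88799976141604
[ 5.63657132e+02 -8.09256534e+01 -3.60361713e-01] [[-0.3, -0.9], [0.2, -1.1], [-1.1, -0.4], [-1.0, -0.9], [1.3, -0.3], [-1.8, -0.0], [1.7, 1.4], [2.0, 0.7], [1.2, 0.4], [-0.1, -0.4], [1.3, 1.0], [-1.2, 0.8], [-0.5, 0.5], [-0.5, 0.7]]
red [ 647.9 -112.7   55. ] top px*1.5 [462.96601828 268.22085248] tool move [-0.1576  0.0338  0.3687]
yellow [519.5  -2.5  55. ] top px*1.5 [395.95438185 350.41763346] tool move [0.1681 0.1249 0.3668]
blue [ 494.1 -138.    55. ] top px*1.5 [481.45825538 364.30922194] tool move [ 0.0997 -0.1422  0.3682]
```

```bash
python3 - <<'E'
from h import *
s=env.get_state();print(s['clock'],s['tool_pos'],s['tool_rot'])
for X in [(648,-113.5,70),(519.5,-3.5,70),(494,-139,70)]: print((to_tool(s,np.array(X)-s['tool_pos'])).round(4))
E
```

```text
1.8667 [568.84858525 -93.59108356 239.03385027] [-3.13747832  0.00466928  2.70501209]
[-0.1587  0.0322  0.3387]
[0.1672 0.1229 0.3368]
[ 0.0988 -0.1442  0.3382]
```

Call:
step_arm --pt "1 -0.03 0.003 0.02 0" --pt "1 -0.04 0.003 0.04 0" --pt "1 -0.04 0.003 0.05 0" --pt "1 -0.04 0.003 0.05 0" --pt "1 -0.02 0.001 0.05 0" --pt "1 -0.003 0 0.05 0" --pt "1 0 0 0.03 0" --pt "1 0 0 0.02 0" --pt "1 0 0 0 0" --pt "1 0 0 0 0" --pt "1 0 0 0 0" --pt "1 0 0 0 0"

```text
clock: 2.87
tool_pos: [649.1, -113.3, 85.3]
tool_rot: [3.141, 0.002, 2.713]
force: [0.0, -0.1, 0.3]
gripper_width: 0.005
finger_force: 0.0
```

```bash
python3 - <<'E'
from h import *
s=env.get_state();print(s['clock'],s['tool_pos'],s['tool_rot'],s['force'],s['gripper_width'])
P=env.camera_params('wrist');print(proj(P,s['tool_pos']),proj(P,np.array([648,-113.5,55])))
snap('wrist','w2.png',(130,130,390,300),3)
X=np.array((648,-113.5,55)); print(to_tool(s,X-s['tool_pos']).round(4))
E
```

```text
2.8667 [ 649.09617937 -113.34198419   85.30441735] [3.14083221e+00 2.40908252e-03 2.71283337e+00] [ 0.0253693 -0.1346025  0.3385147] 0.005219635537011175
[255.05596102 249.03637256] [254.15428367 222.79850138]
[ 0.002  -0.0012  0.0606]
```

View pics/w2.png

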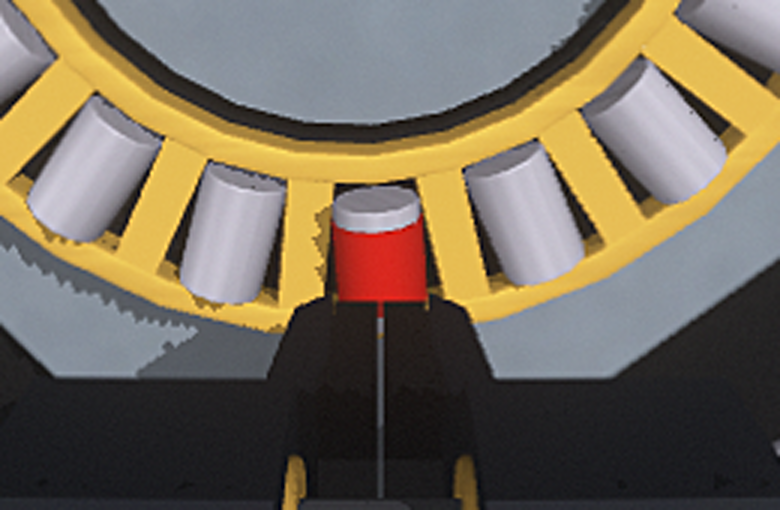

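The fingertip gap at crop (380,300) is centred on the red roller, whose band spans x 333–425. Next is going down gently.

Call:
step_arm --pt "1 0 0 0.012 0" --pt "1 0 0 0.014 0" --pt "1 0 0 0.012 0" --pt "1 0 0 0.008 0" --pt "1 0 0 0.005 0" --pt "1 0 0 0.004 0" --pt "1 0 0 0.004 0" --pt "1 0 0 0.004 0" --pt "1 0 0 0.004 0" --pt "1 0 0 0.003 0" --pt "1 0 0 0.003 0" --pt "1 0 0 0 0" --pt "1 0 0 0 0"

```text
clock: 4.0
tool_pos: [648.0, -113.2, 47.5]
tool_rot: [-3.142, -0.0, 2.713]
force: [-4.5, 0.1, 6.1]
gripper_width: 0.006
finger_force: 3.3
```

Call:
step_arm --pt "1 0 0 0.003 0" --pt "1 0 0 0 0" --pt "1 0 0 0 0" --pt "1 0 0 0 0"

```text
clock: 4.33
tool_pos: [648.0, -113.2, 46.4]
tool_rot: [3.142, -0.0, 2.713]
force: [-3.6, 1.0, 8.6]
gripper_width: 0.004
finger_force: 4.6
```

Call:
step_arm --pt "1 0 0 -0.02 0" --pt "1 0 0 -0.03 0" --pt "1 0 0 -0.03 0" --pt "1 0.02 0.006 0 0" --pt "1 0.04 0.011 0 0" --pt "1 0.045 0.013 0 0" --pt "1 0.05 0.014 0 0" --pt "1 0.05 0.014 0 0" --pt "1 0.045 0.013 0 0" --pt "1 0.04 0.011 0 0" --pt "1 0.025 0.008 0 0" --pt "1 0.01 0.003 0 0" --pt "1 0 0 0 0" --pt "1 0 0 0 0" --pt "1 0 0 0 0" --pt "1 0 0 0 0"

```text
clock: 5.67
tool_pos: [520.6, -4.3, 86.0]
tool_rot: [3.142, 0.001, 2.712]
force: [0.3, -0.1, 0.1]
gripper_width: 0.005
finger_force: 0.0
```

```bash
python3 - <<'E'
from h import *
s=env.get_state();print(s['clock'],s['tool_pos'],s['force'])
P=env.camera_params('wrist');print((proj(P,s['tool_pos'])-[130,130])*3,(proj(P,np.array([519.5,-3.5,55]))-[130,130])*3)
snap('wrist','w3.png',(130,130,390,300),3)
E
```

```text
5.6667 [520.62139568  -4.27832314  85.9675052 ] [ 0.33405815 -0.14706011  0.14067237]
[375.32526562 356.93244481] [376.9803584  275.12041902]
```

View pics/w3.png

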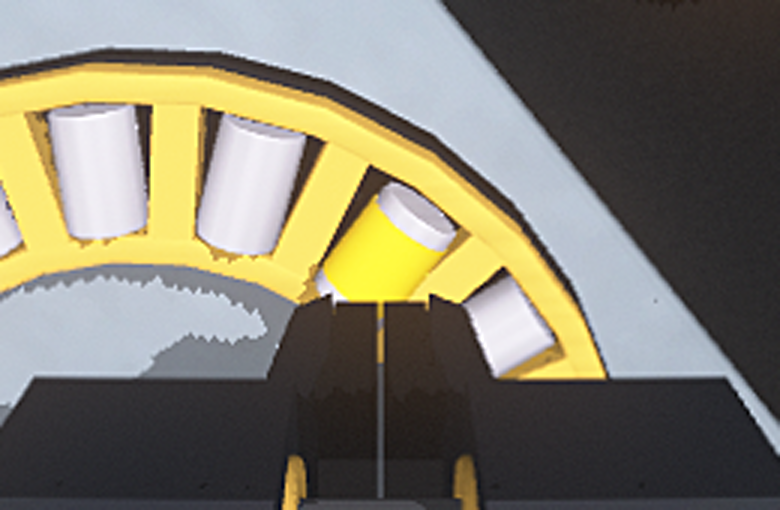

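The yellow band centre is near crop (382,257), against a prediction of (377,275), so I'll shift about 3 mm along +x and press.

Call:
step_arm --pt "1 0.006 0.001 0.01 0" --pt "1 0 0 0.016 0" --pt "1 0 0 0.014 0" --pt "1 0 0 0.008 0" --pt "1 0 0 0.005 0" --pt "1 0 0 0.004 0" --pt "1 0 0 0.004 0" --pt "1 0 0 0.004 0" --pt "1 0 0 0.004 0" --pt "1 0 0 0.003 0" --pt "1 0 0 0.003 0" --pt "1 0 0 0 0" --pt "1 0 0 0 0"

```text
clock: 6.8
tool_pos: [517.1, -1.7, 48.3]
tool_rot: [-3.142, -0.0, 2.713]
force: [-2.6, -0.2, 4.9]
gripper_width: 0.005
finger_force: 2.4
```

Call:
step_arm --pt "1 0 0 0.003 0" --pt "1 0 0 0 0" --pt "1 0 0 0 0" --pt "1 0 0 0 0"

```text
clock: 7.13
tool_pos: [517.1, -1.7, 47.1]
tool_rot: [3.142, -0.0, 2.713]
force: [-2.9, -0.6, 6.9]
gripper_width: 0.005
finger_force: 3.8
```

Call:
step_arm --pt "1 0 0 -0.02 0" --pt "1 0 0 -0.03 0" --pt "1 0 0 -0.03 0" --pt "1 -0.005 -0.018 0 0" --pt "1 -0.01 -0.035 0 0" --pt "1 -0.012 -0.045 0 0" --pt "1 -0.014 -0.052 0 0" --pt "1 -0.012 -0.045 0 0" --pt "1 -0.01 -0.04 0 0" --pt "1 -0.006 -0.023 0 0" --pt "1 -0.003 -0.01 0 0" --pt "1 0 0 0 0" --pt "1 0 0 0 0" --pt "1 0 0 0 0" --pt "1 0 0 0 0"

```text
clock: 8.38
tool_pos: [494.6, -137.0, 86.6]
tool_rot: [3.141, -0.0, 2.715]
force: [0.5, 0.6, 0.6]
gripper_width: 0.0
finger_force: 0.0
```

```bash
python3 - <<'E'
from h import *
s=env.get_state();print(s['clock'],s['tool_pos'],s['force'])
P=env.camera_params('wrist');print((proj(P,s['tool_pos'])-[130,130])*3,(proj(P,np.array([494,-138.5,55]))-[130,130])*3)
snap('wrist','w4.png',(130,130,390,300),3)
E
```

```text
8.3833 [ 494.55033184 -137.04492693   86.63851486] [0.51494381 0.6302691  0.60978009]
[375.33617992 357.0050179 ] [367.8737626  280.72753833]
```

View pics/w4.png

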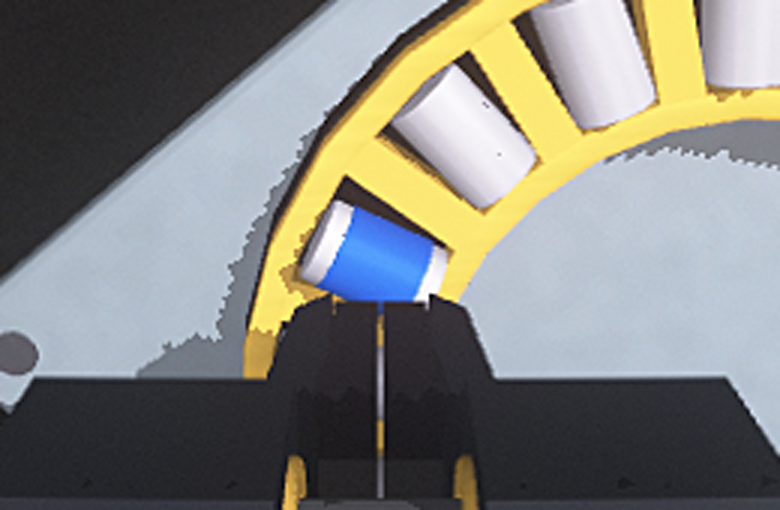

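The blue silhouette centre is near crop (376,266). Allowing for its axis lying 9 mm below the top, that puts the top under the fingertips, so I'll press straight down.

Call:
step_arm --pt "1 0 0 0.01 0" --pt "1 0 0 0.016 0" --pt "1 0 0 0.014 0" --pt "1 0 0 0.008 0" --pt "1 0 0 0.005 0" --pt "1 0 0 0.004 0" --pt "1 0 0 0.004 0" --pt "1 0 0 0.004 0" --pt "1 0 0 0.004 0" --pt "1 0 0 0.004 0" --pt "1 0 0 0.004 0" --pt "1 0 0 0 0" --pt "1 0 0 0 0"

```text
clock: 9.52
tool_pos: [494.2, -138.6, 48.3]
tool_rot: [-3.142, 0.0, 2.713]
force: [-1.8, 0.6, 4.8]
gripper_width: 0.007
finger_force: 2.4
```

Call:
step_arm --pt "1 0 0 0.003 0" --pt "1 0 0 0 0" --pt "1 0 0 0 0" --pt "1 0 0 0 0"

```text
clock: 9.85
tool_pos: [494.2, -138.6, 47.1]
tool_rot: [3.141, 0.0, 2.713]
force: [-3.4, 0.5, 7.1]
gripper_width: 0.003
finger_force: 3.8
```

Call:
step_arm --pt "1 0 0 -0.03 0" --pt "1 0 0 -0.05 0" --pt "1 0 0 -0.07 0" --pt "1 0 0 -0.07 0" --pt "1 -0.03 0.02 -0.05 0" --pt "1 -0.04 0.02 -0.04 0" --pt "1 -0.04 0.02 -0.04 0" --pt "1 -0.04 0.02 -0.03 0" --pt "1 -0.04 0.02 0 0" --pt "1 -0.03 0.02 0 0" --pt "1 -0.02 0.02 0 0" --pt "1 0 0 0 0" --pt "1 0 0 0 0" --pt "1 0 0 0 0" --pt "1 0 0 0 0"

```text
clock: 11.1
tool_pos: [631.4, -125.3, 236.7]
tool_rot: [-3.141, -0.001, 2.712]
force: [0.1, 0.3, 0.5]
gripper_width: 0.002
finger_force: 0.0
```

```bash
python3 - <<'E'
from h import *
s=env.get_state();print(s['clock'],s['tool_pos'],s['force'])
snap('wrist','w5.png',s=1.5)
P=env.camera_params('scene');c=proj(P,np.array([564,-83,40])).astype(int);print(c)
snap('scene','s5.png',(c[0]-75,c[1]-60,c[0]+75,c[1]+60),5)
E
```

```text
11.1 [ 631.44846138 -125.28801029  236.67847363] [0.06413551 0.26408087 0.46012661]
[215 162]
```

View pics/w5.png

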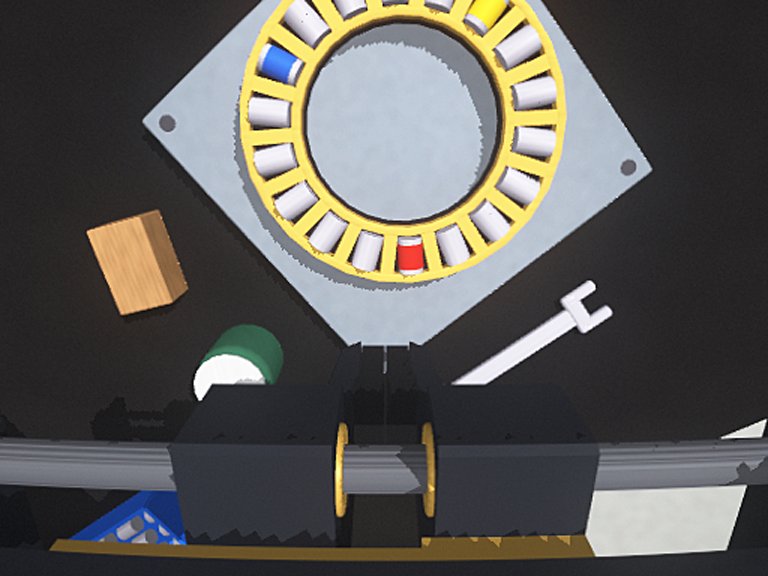

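View pics/s5.png

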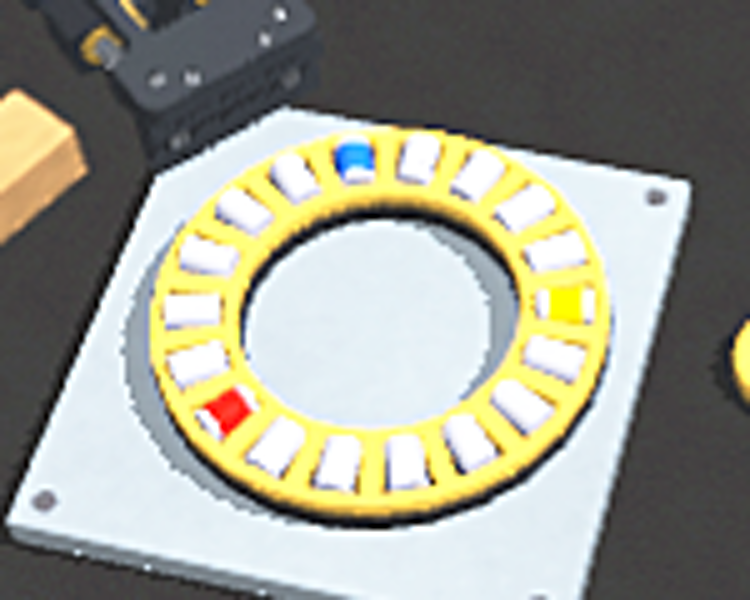

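In the scene crop all three marked rollers, red (227,411), yellow (567,303) and blue (354,160), sit level with their neighbours. The bearing is in place, the tin, carton and wrench visible in the wrist view look undisturbed, and the arm is clear.

```bash
python3 -c "
from station import env
print(env.finish_job())"
```

```text
the job is handed in; nothing more can be done
None
```

I tapped the red, yellow and blue rollers down in that order until the rubber pushed back, using under 9 N each time; the pictures show them level, and I handed the job in with the arm clear, though no verdict was returned.

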